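Fit a new brake pad into the caliper bracket

ROBOT

A 7-joint arm with a two-finger parallel gripper is mounted at the origin on the work surface. World frame = base frame: x ahead of the robot, y to its left, z up, the work surface at z = 0. Lengths are in m, angles in rad, forces in N, time in s.
With the tool pointing down it reaches from about 0.4 to 0.75 m from the base axis. Payload 19.5 kg.
Tool frame: the origin (TCP) lies midway between the tips of the shut fingers; the grasp point (between the pads) lies 19 mm behind it (bot.hold_point_z is the distance from the TCP to the grasp point, in m); z points along the fingers, y is the line along which they close (so a half turn about z gives the same grasp; the last joint's range is limited). The gripper opens to 85 mm and grips with 20 to 120 N. Pads are 22 mm wide; open, the fingers measure 114 mm over their backs; the gripper's body (76 mm by 85 mm) begins 54 mm behind the grasp point. The pads swing forward as they close: fully open they stand 13 mm farther back than shut.
Start: joints at [1.086, 0.707, -0.028, 1.485, 0.022, 0.951, -0.075], TCP at [0.246, -0.52, 0.231] pointing down, gripper open.
Joint ranges: [-2.71, 2.71], [-0.32, 2.16], [-1.57, 1.52], [0, 2.45], [-1.46, 4.6], [0, 2.02], [-2.83, 2.83]. Speed limits (rad/s): [1.89, 1.89, 2.57, 2.57, 3.01, 3.01, 3.01].

INTERFACE

Orientations are given as a unit quaternion [x, y, z, w].
In Python, from bench import bot gives the robot as it stands.
- The arm moves only by the shell command python3 -m pendant 'ROWS' [FORCE]. ROWS is JSON, a list of rows, each an object of numbers: "tx", "ty", "tz": the shift along the tool's x, y, z in mm; "ax", "ay", "az": the turn, a rotation vector about the tool's x, y, z in rad; "hand": the finger opening in mm, from 0 to 85.4. In form: [{"tx": .., "ty": .., "tz": .., "ax": .., "ay": .., "az": .., "hand": ..}, ...]. A call has 1 to 5 rows; each row shifts and turns the commanded pose from where the row before left it, along the tool's axes as they then stand; what a row does not reach is not made up. A row lasts 1/12 s, in which the tool goes at most 41.7 mm and 7.16 degrees, less where a joint would pass 70% of its speed; a pose out of reach is approached as far as the arm can. A call is refused whole if a number of a shift passes 41.7 or a number of a turn 0.125, either way. A call with a gripper value outside its range is refused whole. The fingers move at their own pace and stop on an object; FORCE is the grip in N (left out, the last holds). Time passes only in rows, so rows that do not move let the fingers close. It gives the time, the measured TCP pose, the force, the opening and the grip force at its end, in the units of the state.
- bot.get_state(): the state, without advancing time (a new reading comes with each control period).
- bot.get_image(name): name is "side" or "top" or "wrist"; returns a dict with "frame" (400x640x3 uint8, blue, green, red), "range_z" (400x640 float32, m along the optical axis (not along the pixel's ray), 0 where there is no reading), "fx", "fy", "cx", "cy" (pixels), "rvec" (rotation vector, rad) and "tvec" (3), from world to camera coordinates, as OpenCV has them. Camera axes: x right, y down, z forward; pixel columns grow to the right and rows downward; lengths in m; the calibration is good to about 2 mm. A picture is of the moment at which its call begins.
- bot.job_done(): hands the job in; it is judged then, once.
The state is a dict: "clock": time; "qpos": joint angles; "joint_vel": joint speeds; "joint_efforts": joint torques, N m; "position": TCP position; "tool_rot": TCP orientation; "wrist_force": force on the tool from outside, world axes, zero at the start; "moment": the same for the moment, N m; "grip_width": opening from 0.0 (shut) to 1.0 (fully open); "finger_force": force on a finger pad.
Only numpy, scipy, OpenCV 4.12 (cv2) and the standard library are available. Lean on these libraries where they do the work, as an engineer would, in place of code of your own. Each camera call takes 0.05 s, during which the arm holds its last target. There are 200 camera calls.

TASK

Pick up the new brake pad (the one with an ear at each end) and, keeping its black lining upwards, slide its two ears down into the two slots of the caliper bracket (which slides a little on its guide pins and may stand anywhere along them, so feel for the slots), past the spring clips, until both ears are fully home on the slot floors and the pad sits flat under the clips. Lower it into the slots in the gripper rather than dropping it, press gently and no harder than the clips need, then let go; leave the other things on the bench undisturbed.

Things in the scene. Friction and masses are not known exactly. Their poses are not given: they have to be found in the camera images.
- pad: New brake pad, loose, about 0.3 kg, lining up: steel plate 46 (x) x 96 (y) x 6 mm, at each end an ear 16 wide (x), 10 long, 6 thick: 116 mm over the ears. Black lining on top, 46 wide, 84 long, 11 thick, split across the middle by a 2 mm groove (17 mm in all). Grip it across the 46 mm at mid-length. Origin: centre of its underside; y along the ears, z up. Either way round (half turn) fits.
- ear_a (a point): Underside of the pad's +y ear, centre of the part that goes into a slot (54.5 mm from the pad's origin). Axes as the pad's.
- ear_b (a point): The same on the -y ear.
- fixture: Fixed base plate with two guide pins along x; y from slot b to slot a. On the pins slides the dark steel caliper bracket: two legs 48 (x) x 35 (y), tops 60 mm up, 101 mm between, a slot in each, joined by a low bridge (33 mm high) 34 to 62 mm to +x. It stands 4 to 20 mm along +x from its -x stop: NOT measured, find it by feel or eye. Origin: on the bench, middle of the bracket if at that stop.
- slot_a (a point): Centre of the +y slot's floor IF the bracket stood at its -x stop, 34 mm above the bench, 54.5 mm from the middle. Slots: open on top and inwards, 18.5 mm wide (x), backs at 59.25 mm, so 1.25 mm play round an ear; top edges chamfered 1.5 x 3 mm. A rounded sprung clip nose (radius 14, crest 12 mm above the floor) stands out from each back to 56.5 mm, yields along y.
- slot_b (a point): The same for the -y slot. An ear meets the nose 19 mm above the floor and takes about 5 to 15 N to push past; the clips are not equally stiff, so one ear may hang up: then press that end of the lining. Home, the nose springs back over the ear. The bracket slides on its pins at about 5 N, so it gives way sideways once the ears are in.
- worn_pad: Bystander: worn-out pad without ears, 40 x 84 mm, 8 thick, loose. Origin under its middle.
- wrench: Bystander: steel wrench 170 mm long (x), lying loose between the two work places.
- socket: Bystander: steel socket, 28 mm across, 30 high, standing loose.
- grease_tin: Bystander: aluminium tin, 72 mm across, 55 high, loose.
- wire_brush: Bystander: hand brush, 200 mm long (x), loose.
- screwdriver: Bystander: screwdriver, 200 mm long (x), loose.
There are look-alikes about, which are no part of the job. What is shaped like the pad but green, orange or red is not meant.

How it is judged:
On the way, in this order (a step that is already met when the one before it is completed fails the run):
1. the pad is held up clear of the bench (height (world z) of pad above 0.07 m and contact force between the fingers and pad above 1 N), for 0.1 s.
2. both ears are in the mouths of the slots (undersides 3 mm or more below the legs' tops) with the pad still in the gripper (z of ear_a in the frame of fixture between 0.03 and 0.057 m and x of ear_a in the frame of fixture between -0.003 and 0.023 m and z of ear_b in the frame of fixture between 0.03 and 0.057 m and x of ear_b in the frame of fixture between -0.003 and 0.023 m and y of pad in the frame of fixture between -0.003 and 0.003 m and contact force between the fingers and pad above 1 N), for 0.05 s.
At the end, for the whole second after the job is handed in: Both ears' undersides are within 1.8 mm of the slot floors (34 mm above the bench), the pad between the legs (centred to 3 mm along y, -3 to 23 mm along x from the fixture's origin), lining up, at rest and released (z of ear_a in the frame of fixture between 0.0318 and 0.0358 m and x of ear_a in the frame of fixture between -0.003 and 0.023 m and z of ear_b in the frame of fixture between 0.0318 and 0.0358 m and x of ear_b in the frame of fixture between -0.003 and 0.023 m and y of pad in the frame of fixture between -0.003 and 0.003 m and angle between pad's own z axis and vertical below 0.05 rad and linear speed of pad below 0.01 m/s and contact force between the fingers and pad below 0.1 N); the robot touches nothing.
It fails at once if the pad is forced: pressed on the bracket and its clips with more than 80 N (contact force between pad and fixture above 80 N).
It fails at once if the robot knocks the bracket with more than 40 N (contact force between any of the fingers, the arm and fixture above 40 N).
It fails at once if another thing on the bench is shifted by more than 20 mm (distance of any of worn_pad, wrench, socket, grease_tin, wire_brush, screwdriver from where it was at the start of the episode above 0.02 m).
It also fails if it takes over 72 s, if anything falls off the work surface, if the arm or the gripper's body presses on something with over 40 N, if the wrist force passes 120 N, or if a joint passes its speed limit or range.

## Working session

There is one attempt and no reset: what is moved stays moved. The work goes in short steps, Python scripts to look and compute and a shell command to move; the robot and the scene stay as the last step left them, time stands still between calls to the robot, and variables do not carry over. Pictures are saved under pics/ and viewed, at most 10 in all, crops included, and the job is handed in when it is done.

```bash
ls; mkdir -p pics; python3 - <<'E'
from bench import bot
import cv2,numpy as np,pickle
s=bot.get_state();print(s['clock'],s['position'],s['tool_rot'],s['wrist_force'],s['grip_width'])
for n in['top','side']:
    d=bot.get_image(n);pickle.dump(d,open(f'pics/{n}0.pkl','wb'));cv2.imwrite(f'pics/{n}0.png',d['frame'])
    R=cv2.Rodrigues(np.array(d['rvec'],float))[0];print(n,d['fx'],d['cx'],d['cy'],-R.T@np.array(d['tvec']).ravel())
E
```

```text
pics
0.0 [ 0.24626009 -0.51931256  0.2308438 ] [ 9.75584735e-01  2.19622732e-01 -1.40023194e-04 -5.10897095e-04] [-0.05304739  0.16942158 -0.53996109] 0.9991148844272348
top 515.2436176918321 312.14430820168303 207.6750802855823 [ 0.3012853  -0.08025666  1.59167285]
side 409.0013682598223 320.732816592666 192.88039000064393 [0.48330947 0.63720916 0.678672  ]
```

View pics/top0.png

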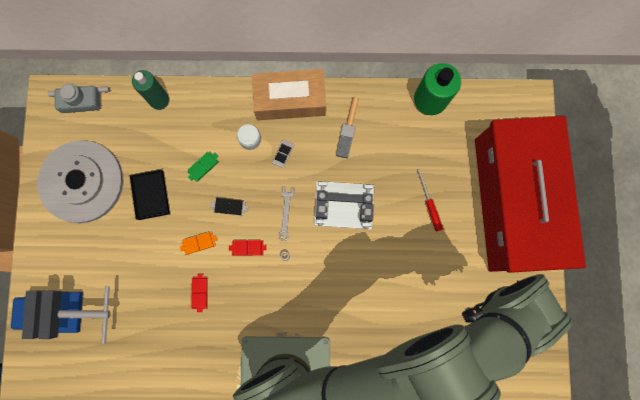

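View pics/side0.png

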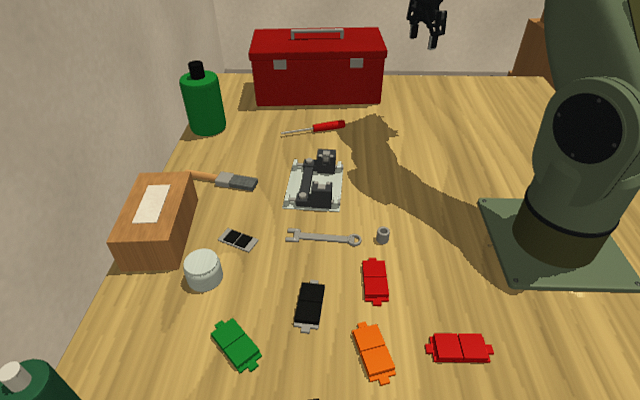

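The top view shows black-lined candidates at (229,206), which has metal ears, and at (283,153), which is smaller, thinner and has no ears, so that one is the worn pad. The black thing at (150,194) is a large tray. Green (203,166), orange (198,243) and red (248,248), (200,292) are ruled out by colour. The fixture is at (345,205). I take (229,206) as the pad and will confirm it in a crop.

```bash
cat > h.py <<'E'
import cv2,numpy as np,pickle
from bench import bot
def grab(n,save=None):
    d=bot.get_image(n)
    if save: pickle.dump(d,open(f'pics/{save}.pkl','wb'))
    return d
def cloud(d):
    R=cv2.Rodrigues(np.array(d['rvec'],float))[0];t=np.array(d['tvec'],float).ravel()
    v,u=np.mgrid[:400,:640];z=d['range_z'].astype(float)
    P=np.stack([(u-d['cx'])/d['fx']*z,(v-d['cy'])/d['fy']*z,z],-1)
    return (P-t)@R
def plane(d,uv,h):
    R=cv2.Rodrigues(np.array(d['rvec'],float))[0];c=-R.T@np.array(d['tvec'],float).ravel()
    r=np.array([(uv[0]-d['cx'])/d['fx'],(uv[1]-d['cy'])/d['fy'],1])@R
    return c+r*(h-c[2])/r[2]
E
python3 - <<'E'
from h import *
d=pickle.load(open('pics/top0.pkl','rb'));f=d['frame']
cr=[cv2.resize(f[y-40:y+40,x-40:x+40],(400,400),interpolation=cv2.INTER_CUBIC) for x,y in[(229,206),(345,205)]]
cv2.imwrite('pics/crop1.png',np.hstack(cr))
P=cloud(d);hsv=cv2.cvtColor(f,cv2.COLOR_BGR2HSV)
def box(m,h,name):
    c=max(cv2.findContours(m.astype(np.uint8),0,2)[0],key=cv2.contourArea)
    q=np.array([plane(d,p[0],h)[:2] for p in c],np.float32)*1000
    print(name,cv2.minAreaRect(q))
sub=lambda x,y,r:(lambda m:(m.__setitem__((slice(y-r,y+r),slice(x-r,x+r)),1),m)[1])(np.zeros((400,640),bool))
box((f.max(2)<70)&sub(229,206,25),.017,'pad lining')
box((hsv[...,1]<60)&sub(229,206,25),.006,'pad all')
box((f.min(2)>150)&sub(345,205,38),.006,'base white')
m=sub(345,205,38)&(P[...,2]>.05)
q=P[m];print(len(q),q.min(0),q.max(0));box(m,.06,'tall')
for s in(0,1):
    k=q[(q[:,1]>np.median(q[:,1]))==s];print(k.mean(0),cv2.minAreaRect((k[:,:2]*1000).astype(np.float32)))
print(np.percentile(P[sub(229,206,25)][:,2],[50,95,99]))
E
```

```text
pad lining ((525.3876953125, 184.44468688964844), (81.90501403808594, 45.71722412109375), 84.17667388916016)
pad all ((525.6935424804688, 183.75057983398438), (114.2051010131836, 43.64626693725586), 84.48303985595703)
base white ((504.9044494628906, -172.07705688476562), (180.2747344970703, 79.04833984375), 86.95850372314453)
380 [ 0.3012853  -0.25900185  0.05004319] [ 0.53804359 -0.08025666  1.59167285]
tall ((505.2193603515625, -239.99984741210938), (35.92294692993164, 48.43275451660156), 89.62279510498047)
[ 0.50673607 -0.23787399  0.05936343] ((509.7549743652344, -190.12875366210938), (138.97091674804688, 48.468204498291016), 86.57762908935547)
[ 0.49138951 -0.1010422   0.2208938 ] ((419.3205871582031, -100.94718170166016), (33.51963806152344, 237.31434631347656), 88.09717559814453)
[0.00049488 0.01778698 0.02310774]
```

View pics/crop1.png

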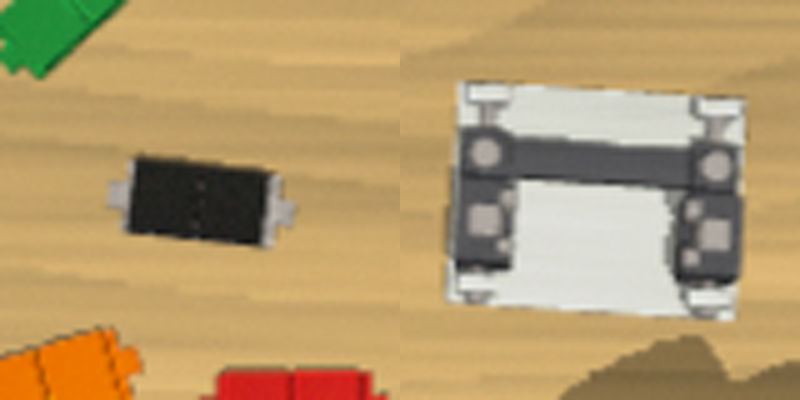

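The crop confirms it: the left pad has a black lining, a mid groove and a grey ear at each end. The right half shows the fixture, with legs at both ends and the bridge on the +x side. I'll look at the fixture from close by on the way to the pad.

```bash

python3 -m pendant '[{"tx":33.1,"ty":-23,"tz":-7,"az":-0.11},{"tx":30,"ty":-26.6,"tz":-7,"az":-0.11},{"tx":27,"ty":-30,"tz":-7,"az":-0.11},{"tx":23.5,"ty":-33,"tz":-7,"az":-0.11},{"tx":20,"ty":-35,"tz":-7,"az":-0.11}]' >/dev/null
python3 -m pendant '[{"tx":33,"ty":-23,"tz":-7},{"tx":33,"ty":-23,"tz":-7},{"tx":33,"ty":-23,"tz":-7},{"tx":0,"ty":0},{"tx":0}]'
python3 - <<'E'
from h import *
s=bot.get_state();print(s['clock'],s['position'],s['tool_rot'])
d=grab('wrist','w1');cv2.imwrite('pics/w1.png',d['frame'])
R=cv2.Rodrigues(np.array(d['rvec'],float))[0];print(d['fx'],-R.T@np.array(d['tvec']).ravel(),R)
E
```

```text
0.1 [ 0.24628924 -0.51933904  0.23092099] [ 9.75585573e-01  2.19619177e-01 -1.04919404e-04 -4.42006834e-04]
331.23039580453775 [ 0.3199718  -0.48458694  0.37305102] [[ 4.28525521e-01 -9.03529571e-01 -4.39057717e-04]
 [-8.56393940e-01 -4.06324866e-01  3.18574202e-01]
 [-2.88019612e-01 -1.36141170e-01 -9.47897824e-01]]schema error: expected keys tx, ty, tz, ax, ay, az, hand
schema error: expected keys tx, ty, tz, ax, ay, az, hand
```

View pics/w1.png

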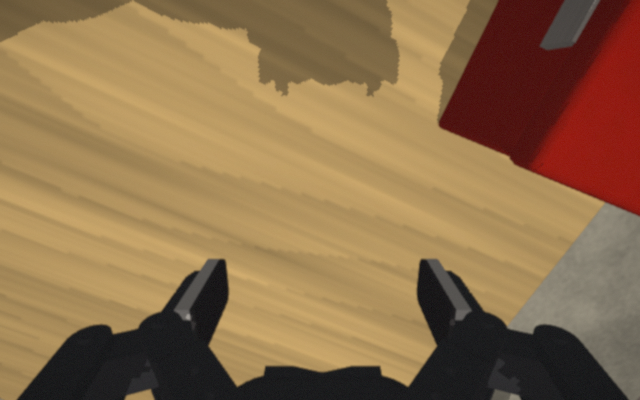

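```bash

python3 -m pendant '[{"tx":33.1,"ty":-23,"tz":-7,"ax":0,"ay":0,"az":0,"hand":85},{"tx":33.1,"ty":-23,"tz":-7,"ax":0,"ay":0,"az":0,"hand":85},{"tx":33.1,"ty":-23,"tz":-7,"ax":0,"ay":0,"az":0,"hand":85},{"tx":33.1,"ty":-23,"tz":-7,"ax":0,"ay":0,"az":0,"hand":85},{"tx":33.1,"ty":-23,"tz":-7,"ax":0,"ay":0,"az":0,"hand":85}]'
python3 -m pendant '[{"tx":20,"ty":-10,"tz":-10,"ax":0,"ay":0,"az":0,"hand":85},{"tx":0,"ty":0,"tz":0,"ax":0,"ay":0,"az":-0.12,"hand":85},{"tx":0,"ty":0,"tz":0,"ax":0,"ay":0,"az":-0.12,"hand":85},{"tx":0,"ty":0,"tz":0,"ax":0,"ay":0,"az":-0.12,"hand":85},{"tx":0,"ty":0,"tz":0,"ax":0,"ay":0,"az":0,"hand":85}]'
python3 - <<'E'
from h import *
d=grab('wrist','w1');cv2.imwrite('pics/w1b.png',d['frame'])
E
```

```text
clock: 0.57
position: [0.3471, -0.3429, 0.2665]
tool_rot: [0.976, 0.219, -0.0, -0.0]
wrist_force: [1.1, -0.0, 0.1]
grip_width: 0.992
finger_force: 0.0
clock: 0.98
position: [0.3604, -0.3271, 0.2762]
tool_rot: [0.919, 0.394, 0.0, -0.0]
wrist_force: [-0.4, -0.1, -0.1]
grip_width: 0.995
finger_force: 0.0
```

View pics/w1b.png

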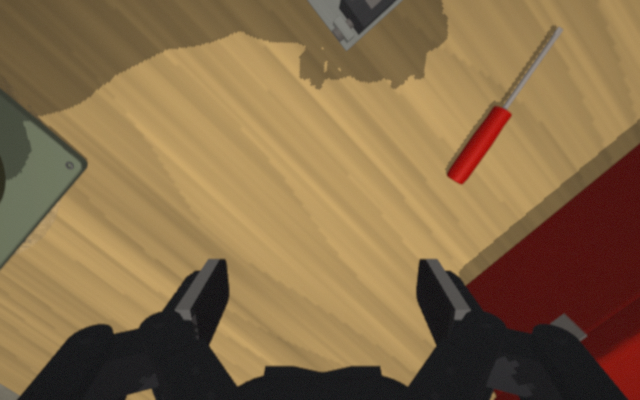

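The fixture is only just in view at the top (350,20), so I'll move about 100 mm farther along.

```bash

python3 -m pendant '[{"tx":35,"ty":-3,"tz":-7,"ax":0,"ay":0,"az":0,"hand":85},{"tx":35,"ty":-3,"tz":-7,"ax":0,"ay":0,"az":0,"hand":85},{"tx":30,"ty":-3,"tz":-7,"ax":0,"ay":0,"az":0,"hand":85},{"tx":5,"ty":0,"tz":0,"ax":0,"ay":0,"az":0,"hand":85},{"tx":0,"ty":0,"tz":0,"ax":0,"ay":0,"az":0,"hand":85}]'
python3 - <<'E'
from h import *
d=grab('wrist','w2');cv2.imwrite('pics/w2.png',d['frame'])
P=cloud(d)
m=(P[...,2]>.045)&(P[...,2]<.075)&(abs(P[...,0]-.505)<.08)&(abs(P[...,1]+.17)<.12)
v,u=np.nonzero(m);print(len(u),u.min(),u.max(),v.min(),v.max())
q=P[m];print(np.percentile(q[:,2],[5,50,95]))
n,l=cv2.connectedComponents(m.astype(np.uint8))
for i in range(1,n):
    k=P[l==i]
    if len(k)>150:print(len(k),k.mean(0),cv2.minAreaRect((k[:,:2]*1000).astype(np.float32)))
E
```

```text
clock: 1.45
position: [0.428, -0.2438, 0.2973]
tool_rot: [0.921, 0.39, 0.0, -0.0]
wrist_force: [0.7, -0.8, -0.6]
grip_width: 0.999
finger_force: 0.0
2437 260 398 0 133
[0.05149122 0.059482   0.061     ]
1051 [ 0.50681016 -0.10905675  0.0583709 ] ((514.0853271484375, -105.3343505859375), (35.638919830322266, 47.02086639404297), 86.8349609375)
1386 [ 0.50761914 -0.24151459  0.05903481] ((507.30133056640625, -241.43373107910156), (35.81467819213867, 47.907859802246094), 86.9595718383789)
```

View pics/w2.png

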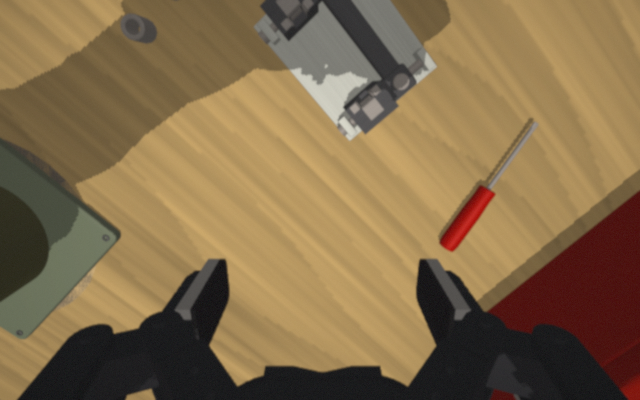

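The close view shows leg b at (370,105) and leg a at (290,12). The depth puts their tops at (507,-241) and (514,-105) mm, 136 mm apart as described, so the bracket's yaw is about -2.9° and its middle is near (511,-173). Next I go to the pad.

```bash

python3 -m pendant '[{"tx":31.3,"ty":-19,"tz":5,"ax":0,"ay":0,"az":0,"hand":85},{"tx":31.3,"ty":-19,"tz":5,"ax":0,"ay":0,"az":0,"hand":85},{"tx":31.3,"ty":-19,"tz":5,"ax":0,"ay":0,"az":0,"hand":85},{"tx":31.3,"ty":-19,"tz":5,"ax":0,"ay":0,"az":0,"hand":85},{"tx":31.3,"ty":-19,"tz":5,"ax":0,"ay":0,"az":0,"hand":85}]' >/dev/null
python3 -m pendant '[{"tx":31.3,"ty":-19,"tz":8,"ax":0,"ay":0,"az":0,"hand":85},{"tx":31.3,"ty":-19,"tz":10,"ax":0,"ay":0,"az":0,"hand":85},{"tx":31.3,"ty":-19,"tz":10,"ax":0,"ay":0,"az":0,"hand":85},{"tx":31.3,"ty":-19,"tz":10,"ax":0,"ay":0,"az":0,"hand":85},{"tx":31.3,"ty":-19,"tz":10,"ax":0,"ay":0,"az":0,"hand":85}]'
python3 -m pendant '[{"tx":31.3,"ty":-19,"tz":10,"ax":0,"ay":0,"az":-0.112,"hand":85},{"tx":0,"ty":0,"tz":10,"ax":0,"ay":0,"az":-0.112,"hand":85},{"tx":0,"ty":0,"tz":10,"ax":0,"ay":0,"az":-0.112,"hand":85},{"tx":0,"ty":0,"tz":10,"ax":0,"ay":0,"az":-0.112,"hand":85},{"tx":0,"ty":0,"tz":10,"ax":0,"ay":0,"az":-0.112,"hand":85}]'
python3 -m pendant '[{"tx":0,"ty":0,"tz":0,"ax":0,"ay":0,"az":-0.112,"hand":85},{"tx":0,"ty":0,"tz":0,"ax":0,"ay":0,"az":0,"hand":85}]'
cat >> h.py <<'E'
def padpose(d,near,zmin=.010,rad=.075,top=.017):
    "lining top from depth: centre mm, long-axis angle deg"
    P=cloud(d);m=(abs(P[...,2]-top)<.005)&(np.hypot(P[...,0]-near[0],P[...,1]-near[1])<rad)&(d['frame'].max(2)<90)
    n,l,st,_=cv2.connectedComponentsWithStats(m.astype(np.uint8));i=1+np.argmax(st[1:,4])
    k=P[l==i];return len(k),k.mean(0)*1000,cv2.minAreaRect((k[:,:2]*1000).astype(np.float32))
E
python3 - <<'E'
from h import *
d=grab('wrist','w3');cv2.imwrite('pics/w3.png',d['frame'])
s=bot.get_state();q=s['tool_rot'];print(s['position'],np.degrees(2*np.arctan2(q[1],q[0])))
print(padpose(d,(.5255,.184)))
E
```

```text
clock: 2.33
position: [0.5079, 0.1119, 0.2236]
tool_rot: [0.921, 0.389, -0.0, 0.0]
wrist_force: [0.2, -0.8, 0.7]
grip_width: 0.994
finger_force: 0.0
clock: 2.75
position: [0.5159, 0.1459, 0.1735]
tool_rot: [0.776, 0.63, -0.0, 0.0]
wrist_force: [0.5, 0.3, -0.3]
grip_width: 0.996
finger_force: 0.0
clock: 2.92
position: [0.5158, 0.1457, 0.1736]
tool_rot: [0.74, 0.673, -0.001, -0.0]
wrist_force: [0.4, -0.8, 1.4]
grip_width: 0.994
finger_force: 0.0
[0.51595937 0.14596205 0.17403069] 84.19556476417472
(2418, array([528.74620374, 205.81877225,  16.48624065]), ((528.5187377929688, 205.63363647460938), (40.180213928222656, 45.572391510009766), 84.23128509521484))
```

The wrist depth agrees with the top view: pad centre about (526,184) mm, axis at 84.2°. Moving over it, then down.

```bash

python3 -m pendant '[{"tx":20,"ty":3.3,"tz":0,"ax":0,"ay":0,"az":0,"hand":85},{"tx":19.2,"ty":3.2,"tz":0,"ax":0,"ay":0,"az":0,"hand":85},{"tx":0,"ty":0,"tz":30,"ax":0,"ay":0,"az":0,"hand":85},{"tx":0,"ty":0,"tz":30,"ax":0,"ay":0,"az":0,"hand":85},{"tx":0,"ty":0,"tz":30,"ax":0,"ay":0,"az":0,"hand":85}]'
python3 -m pendant '[{"tx":0,"ty":0,"tz":25,"ax":0,"ay":0,"az":0,"hand":85},{"tx":0,"ty":0,"tz":20,"ax":0,"ay":0,"az":0,"hand":85},{"tx":0,"ty":0,"tz":0,"ax":0,"ay":0,"az":0,"hand":85}]'
```

```text
clock: 3.38
position: [0.5264, 0.1853, 0.0836]
tool_rot: [0.742, 0.67, 0.0, 0.001]
wrist_force: [1.2, -0.2, -0.2]
grip_width: 0.996
finger_force: 0.0
clock: 3.63
position: [0.5248, 0.1846, 0.0364]
tool_rot: [0.742, 0.67, -0.002, -0.0]
wrist_force: [-0.8, -0.7, -0.8]
grip_width: 0.991
finger_force: 0.0
```

```bash

python3 -m pendant '[{"tx":0,"ty":0,"tz":20,"ax":0,"ay":0,"az":0,"hand":75},{"tx":0,"ty":0,"tz":12,"ax":0,"ay":0,"az":0,"hand":65},{"tx":0,"ty":0,"tz":0,"ax":0,"ay":0,"az":0,"hand":55},{"tx":0,"ty":0,"tz":0,"ax":0,"ay":0,"az":0,"hand":30},{"tx":0,"ty":0,"tz":0,"ax":0,"ay":0,"az":0,"hand":30}]' 60
python3 -m pendant '[{"tx":0,"ty":0,"tz":0,"ax":0,"ay":0,"az":0,"hand":30},{"tx":0,"ty":0,"tz":0,"ax":0,"ay":0,"az":0,"hand":30},{"tx":0,"ty":0,"tz":0,"ax":0,"ay":0,"az":0,"hand":30},{"tx":0,"ty":0,"tz":0,"ax":0,"ay":0,"az":0,"hand":30},{"tx":0,"ty":0,"tz":0,"ax":0,"ay":0,"az":0,"hand":30}]'
python3 -c "
from h import *
d=grab('wrist','w4');cv2.imwrite('pics/w4.png',d['frame'])"
```

```text
clock: 4.05
position: [0.5264, 0.1858, 0.0085]
tool_rot: [0.741, 0.672, 0.0, 0.0]
wrist_force: [0.8, 0.5, -2.6]
grip_width: 0.51
finger_force: 61.3
clock: 4.47
position: [0.5264, 0.186, 0.0083]
tool_rot: [0.74, 0.672, 0.001, 0.0]
wrist_force: [-0.8, -0.8, 8.0]
grip_width: 0.516
finger_force: 62.4
```

View pics/w4.png

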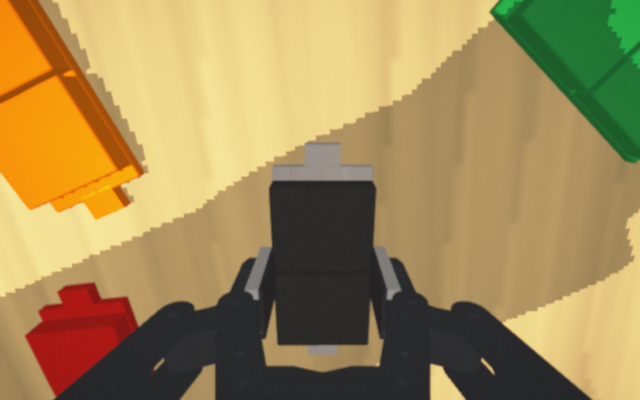

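The picture shows the pad gripped across its width near the groove (row 272), with ears at (322,152) and (322,350). Lifting.

```bash

python3 -m pendant '[{"tx":0,"ty":0,"tz":-10,"ax":0,"ay":0,"az":0,"hand":30},{"tx":0,"ty":0,"tz":-30,"ax":0,"ay":0,"az":0,"hand":30},{"tx":0,"ty":0,"tz":-30,"ax":0,"ay":0,"az":0,"hand":30},{"tx":0,"ty":0,"tz":-30,"ax":0,"ay":0,"az":0,"hand":30},{"tx":0,"ty":0,"tz":-30,"ax":0,"ay":0,"az":0,"hand":30}]'
python3 -m pendant '[{"tx":0,"ty":0,"tz":-15,"ax":0,"ay":0,"az":0,"hand":30},{"tx":0,"ty":0,"tz":0,"ax":0,"ay":0,"az":0,"hand":30},{"tx":0,"ty":0,"tz":0,"ax":0,"ay":0,"az":0,"hand":30}]'
cat >> h.py <<'E'
from scipy.spatial.transform import Rotation as Ro
def inhand(d,s):
    "pad in tool frame (mm) from the wrist picture: lining top plane and outline of far half"
    T=Ro.from_quat(s['tool_rot']);Q=T.inv().apply((cloud(d)-np.array(s['position'])).reshape(-1,3)).reshape(400,640,3)*1000
    f=d['frame'];m=(f.max(2)<80)&(abs(Q[...,1])<30)&(Q[...,2]>-25)&(Q[...,2]<5)&(Q[...,0]<60)&(Q[...,0]>6)
    k=Q[m];A=np.c_[k[:,0],k[:,1],np.ones(len(k))]
    c=np.linalg.lstsq(A,k[:,2],rcond=None)[0];ok=abs(A@c-k[:,2])<3
    c=np.linalg.lstsq(A[ok],k[ok,2],rcond=None)[0]
    print('lining plane slope x,y, z0:',c.round(3),'x end',np.percentile(k[ok,0],[1,99]).round(1),'rect',cv2.minAreaRect(k[ok][:,:2].astype(np.float32)))
    g=(f.min(2)>100)&(np.ptp(f,axis=2)<25)&(Q[...,2]>-20)&(Q[...,2]<15)&(Q[...,0]>47)&(Q[...,0]<66)&(abs(Q[...,1])<15)
    if g.sum():k=Q[g];e=k[k[:,0]>52];print('ear x max',np.percentile(k[:,0],99),'ear y',np.percentile(e[:,1],[2,98]),'z',np.median(e[:,2]))
E
python3 -c "
from h import *
s=bot.get_state();d=grab('wrist','w5');cv2.imwrite('pics/w5.png',d['frame']);print(s['position'],s['wrist_force'],s['moment']);inhand(d,s)"
```

```text
clock: 4.93
position: [0.5257, 0.1858, 0.1397]
tool_rot: [0.74, 0.672, 0.0, -0.0]
wrist_force: [0.7, 0.3, -3.1]
grip_width: 0.515
finger_force: 62.5
clock: 5.18
position: [0.5261, 0.1858, 0.1531]
tool_rot: [0.74, 0.672, 0.001, 0.0]
wrist_force: [0.3, -0.9, -3.4]
grip_width: 0.515
finger_force: 62.5
[0.52608377 0.18583533 0.1530809 ] [ 0.27382826 -0.90770471 -3.40404317] [0.02261534 0.02937568 0.04876699]
lining plane slope x,y, z0: [ 1.500e-02 -1.000e-03 -8.497e+00] x end [ 6.4 40.7] rect ((23.535480499267578, 3.201566696166992), (53.58889389038086, 35.06577682495117), 89.99280548095703)
ear x max 56.66591886608999 ear y [-8.01321638  6.9327446 ] z 2.8425465726123718
```

```bash

python3 -m pendant '[{"tx":-25,"ty":1.9,"tz":0,"ax":0,"ay":0,"az":-0.022,"hand":30},{"tx":-36,"ty":0.5,"tz":0,"ax":0,"ay":0,"az":-0.022,"hand":30},{"tx":-36,"ty":0.5,"tz":0,"ax":0,"ay":0,"az":0,"hand":30},{"tx":-36,"ty":0.5,"tz":0,"ax":0,"ay":0,"az":0,"hand":30},{"tx":-36,"ty":0.5,"tz":0,"ax":0,"ay":0,"az":0,"hand":30}]' >/dev/null
python3 -m pendant '[{"tx":-36,"ty":0.5,"tz":0,"ax":0,"ay":0,"az":0,"hand":30},{"tx":-36,"ty":0.5,"tz":0,"ax":0,"ay":0,"az":0,"hand":30},{"tx":-36,"ty":0.5,"tz":0,"ax":0,"ay":0,"az":0,"hand":30},{"tx":-36,"ty":0.5,"tz":0,"ax":0,"ay":0,"az":0,"hand":30},{"tx":-25,"ty":0.5,"tz":0,"ax":0,"ay":0,"az":0,"hand":30}]' >/dev/null
python3 -m pendant '[{"tx":-18,"ty":0,"tz":0,"ax":0,"ay":0,"az":0,"hand":30},{"tx":-5,"ty":0,"tz":0,"ax":0,"ay":0,"az":0,"hand":30},{"tx":0,"ty":0,"tz":0,"ax":0,"ay":0,"az":0,"hand":30}]'
python3 - <<'E'
from h import *
s=bot.get_state();d=grab('wrist','w6');cv2.imwrite('pics/w6.png',d['frame'])
q=s['tool_rot'];print(s['position'],np.degrees(2*np.arctan2(q[1],q[0])))
P=cloud(d)
m=(P[...,2]>.052)&(P[...,2]<.068)&(abs(P[...,0]-.51)<.06)&(abs(P[...,1]+.11)<.05)
n,l,st,_=cv2.connectedComponentsWithStats(m.astype(np.uint8))
for i in range(1,n):
    k=P[l==i]
    if len(k)>150:print(st[i],k.mean(0),cv2.minAreaRect((k[:,:2]*1000).astype(np.float32)))
E
```

```text
clock: 6.32
position: [0.5109, -0.176, 0.1512]
tool_rot: [0.726, 0.688, -0.001, -0.001]
wrist_force: [0.5, -0.0, -2.6]
grip_width: 0.515
finger_force: 62.5
[ 0.51091686 -0.17603328  0.15116047] 86.89939903952322
[ 287   72   72   55 3562] [ 0.51440912 -0.10321188  0.05951439] ((514.2905883789062, -104.98299407958984), (35.595062255859375, 48.09894561767578), 86.90222930908203)
```

View pics/w6.png

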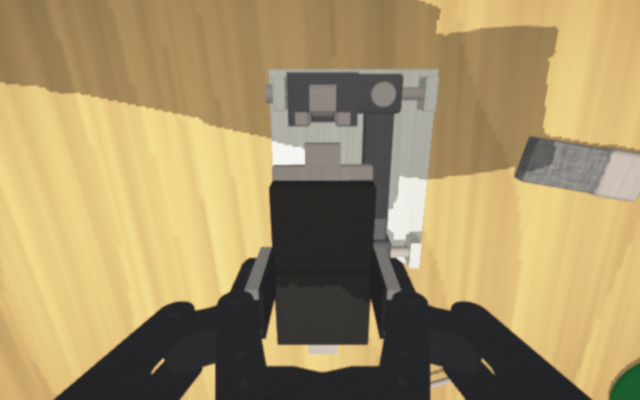

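The leg a tops are at (323,95) with the slot posts at (302,118) and (343,118), so the slot is centred at column 322, in line with the front ear at (322,152). The ear needs about 4 mm towards +y. I'll correct, lower to just above the legs and measure again.

```bash

python3 -m pendant '[{"tx":4.4,"ty":0,"tz":15,"ax":0,"ay":0,"az":0,"hand":30},{"tx":0,"ty":0,"tz":20,"ax":0,"ay":0,"az":0,"hand":30},{"tx":0,"ty":0,"tz":20,"ax":0,"ay":0,"az":0,"hand":30},{"tx":0,"ty":0,"tz":13,"ax":0,"ay":0,"az":0,"hand":30},{"tx":0,"ty":0,"tz":0,"ax":0,"ay":0,"az":0,"hand":30}]'
python3 -m pendant '[{"tx":0,"ty":0,"tz":0,"ax":0,"ay":0,"az":0,"hand":30},{"tx":0,"ty":0,"tz":0,"ax":0,"ay":0,"az":0,"hand":30}]'
cat > meas.py <<'E'
from h import *
import sys
s=bot.get_state();d=grab('wrist',sys.argv[1]);cv2.imwrite(f'pics/{sys.argv[1]}.png',d['frame'])
T=Ro.from_quat(s['tool_rot']);p=np.array(s['position'])
print('tcp',(p*1000).round(1),'yaw',np.degrees(2*np.arctan2(s['tool_rot'][1],s['tool_rot'][0])).round(2))
inhand(d,s)
P=cloud(d);m=(P[...,2]>.055)&(P[...,2]<.066)&(abs(P[...,0]-.51)<.06)&(P[...,1]>-.125)&(P[...,1]<-.06)&(d['frame'].max(2)<110)
n,l,st,_=cv2.connectedComponentsWithStats(m.astype(np.uint8));i=1+np.argmax(st[1:,4])
Q=T.inv().apply(P[l==i]-p)*1000;print('leg a in tool',Q.mean(0).round(1),cv2.minAreaRect(Q[:,:2].astype(np.float32)))
E
python3 meas.py w7
```

```text
clock: 6.78
position: [0.511, -0.1685, 0.0819]
tool_rot: [0.724, 0.689, -0.001, -0.002]
wrist_force: [0.4, 0.3, -3.0]
grip_width: 0.512
finger_force: 62.4
clock: 6.95
position: [0.5123, -0.1697, 0.085]
tool_rot: [0.725, 0.689, 0.0, 0.0]
wrist_force: [0.1, -0.1, -1.9]
grip_width: 0.513
finger_force: 62.4
tcp [ 512.3 -169.7   85. ] yaw 87.07
lining plane slope x,y, z0: [ 0.015  0.    -8.498] x end [ 6.4 40.7] rect ((23.551313400268555, -0.44669532775878906), (46.43801498413086, 35.07924270629883), 89.99171447753906)
ear x max 56.6741400136715 ear y [-7.99229017  7.40360271] z 2.7979934550956886
leg a in tool [69.5 -1.3 25.5] ((64.53765869140625, -1.3626022338867188), (34.63467025756836, 48.25199508666992), 0.03883136808872223)
```

View pics/w7.png

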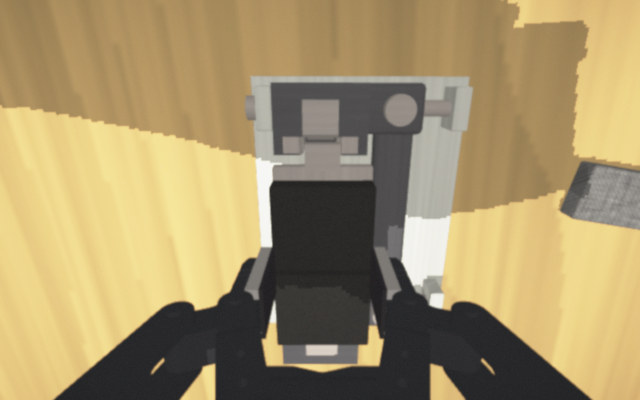

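The ear at (322,150) stands over slot a between the posts at (292,145) and (349,145). In tool axes the pad is 2.3 mm too far along +x and 1 mm along +y. Correcting and lowering to just above the mouths.

```bash

python3 -m pendant '[{"tx":-2.3,"ty":-1.0,"tz":0,"ax":0,"ay":0,"az":0,"hand":30},{"tx":0,"ty":0,"tz":6,"ax":0,"ay":0,"az":0,"hand":30},{"tx":0,"ty":0,"tz":6,"ax":0,"ay":0,"az":0,"hand":30},{"tx":0,"ty":0,"tz":0,"ax":0,"ay":0,"az":0,"hand":30},{"tx":0,"ty":0,"tz":0,"ax":0,"ay":0,"az":0,"hand":30}]'
python3 meas.py w8
```

```text
clock: 7.42
position: [0.5106, -0.1726, 0.0719]
tool_rot: [0.725, 0.689, -0.0, -0.0]
wrist_force: [1.1, 0.9, -1.3]
grip_width: 0.516
finger_force: 62.4
tcp [ 510.6 -172.6   71.9] yaw 87.02
lining plane slope x,y, z0: [ 0.013 -0.    -8.443] x end [ 6.4 40.7] rect ((23.555130004882812, -0.2521324157714844), (35.15185546875, 46.37567138671875), 0.19029195606708527)
ear x max 65.83244270239675 ear y [-14.1073575   14.30122267] z 11.57766256804221
leg a in tool [72.5  0.3 12.4] ((67.5505599975586, 0.08194351196289062), (34.490272521972656, 48.13391876220703), 0.0496959388256073)
```

```bash

python3 -m pendant '[{"tx":0.6,"ty":0.4,"tz":0,"ax":0,"ay":0,"az":0,"hand":30},{"tx":0,"ty":0,"tz":2.5,"ax":0,"ay":0,"az":0,"hand":30},{"tx":0,"ty":0,"tz":2,"ax":0,"ay":0,"az":0,"hand":30},{"tx":0,"ty":0,"tz":0,"ax":0,"ay":0,"az":0,"hand":30}]'
python3 -m pendant '[{"tx":0,"ty":0,"tz":2,"ax":0,"ay":0,"az":0,"hand":30},{"tx":0,"ty":0,"tz":1,"ax":0,"ay":0,"az":0,"hand":30},{"tx":0,"ty":0,"tz":0,"ax":0,"ay":0,"az":0,"hand":30}]'
python3 meas.py w9
```

```text
clock: 7.8
position: [0.5111, -0.1721, 0.0674]
tool_rot: [0.725, 0.689, -0.0, -0.0]
wrist_force: [0.1, -0.2, -1.3]
grip_width: 0.517
finger_force: 62.5
clock: 8.05
position: [0.5111, -0.1721, 0.0646]
tool_rot: [0.725, 0.688, -0.0, -0.0]
wrist_force: [0.5, 0.8, -2.5]
grip_width: 0.509
finger_force: 62.5
tcp [ 511.1 -172.1   64.6] yaw 87.02
lining plane slope x,y, z0: [ 0.013 -0.    -8.456] x end [ 6.3 40.8] rect ((23.534324645996094, 3.0475502014160156), (53.57533645629883, 35.04389953613281), 89.98313903808594)
ear x max 65.80315512330237 ear y [-13.92062828  14.12062845] z 4.48051922048179
leg a in tool [72.  -0.3  5.1] ((66.91336822509766, -0.34854698181152344), (34.737911224365234, 48.13264083862305), 0.006580295041203499)
```

Both ears are in the mouths with no contact force. Pressing on slowly.

```bash

python3 -m pendant '[{"tx":0,"ty":0,"tz":1.5,"ax":0,"ay":0,"az":0,"hand":30},{"tx":0,"ty":0,"tz":1.5,"ax":0,"ay":0,"az":0,"hand":30},{"tx":0,"ty":0,"tz":0,"ax":0,"ay":0,"az":0,"hand":30}]'|grep -E 'pos|wrist'
python3 -m pendant '[{"tx":0,"ty":0,"tz":1.5,"ax":0,"ay":0,"az":0,"hand":30},{"tx":0,"ty":0,"tz":1.5,"ax":0,"ay":0,"az":0,"hand":30},{"tx":0,"ty":0,"tz":0,"ax":0,"ay":0,"az":0,"hand":30}]'|grep -E 'pos|wrist'
```

```text
position: [0.5112, -0.1721, 0.0615]
wrist_force: [-0.3, -0.6, -2.8]
position: [0.5115, -0.1721, 0.0589]
wrist_force: [0.2, 0.2, 2.6]
```

```bash

python3 -m pendant '[{"tx":0,"ty":0,"tz":1.5,"ax":0,"ay":0,"az":0,"hand":30},{"tx":0,"ty":0,"tz":1.5,"ax":0,"ay":0,"az":0,"hand":30},{"tx":0,"ty":0,"tz":0,"ax":0,"ay":0,"az":0,"hand":30}]'
python3 -c "
from bench import bot
s=bot.get_state();print(s['moment'],s['wrist_force'])"
```

```text
clock: 8.85
position: [0.5116, -0.172, 0.0561]
tool_rot: [0.725, 0.689, 0.0, 0.0]
wrist_force: [-0.6, 2.3, 6.7]
grip_width: 0.515
finger_force: 63.4
[-0.01739341  0.05953933 -0.02347241] [-0.5641485   2.31115781  6.67195649]
```

```bash

python3 -m pendant '[{"tx":0,"ty":0,"tz":1.5,"ax":0,"ay":0,"az":0,"hand":30},{"tx":0,"ty":0,"tz":1.5,"ax":0,"ay":0,"az":0,"hand":30},{"tx":0,"ty":0,"tz":0,"ax":0,"ay":0,"az":0,"hand":30}]'|grep -E 'pos|wrist|rot'
python3 -m pendant '[{"tx":0,"ty":0,"tz":1.5,"ax":0,"ay":0,"az":0,"hand":30},{"tx":0,"ty":0,"tz":1.5,"ax":0,"ay":0,"az":0,"hand":30},{"tx":0,"ty":0,"tz":0,"ax":0,"ay":0,"az":0,"hand":30}]'|grep -E 'pos|wrist|rot'

```

```text
position: [0.5117, -0.1718, 0.0528]
tool_rot: [0.725, 0.689, 0.001, 0.0]
wrist_force: [2.9, 3.3, -2.8]
position: [0.5116, -0.1719, 0.0498]
tool_rot: [0.725, 0.689, 0.0, 0.0]
wrist_force: [2.4, 2.4, -0.9]
```

```bash

python3 -m pendant '[{"tx":0,"ty":0,"tz":1.5,"ax":0,"ay":0,"az":0,"hand":30},{"tx":0,"ty":0,"tz":1.5,"ax":0,"ay":0,"az":0,"hand":30},{"tx":0,"ty":0,"tz":0,"ax":0,"ay":0,"az":0,"hand":30}]'
python3 meas.py w10;python3 -c "
from bench import bot
s=bot.get_state();print(s['moment'],s['wrist_force'])"
```

```text
clock: 9.6
position: [0.5114, -0.1719, 0.0466]
tool_rot: [0.725, 0.689, 0.0, -0.0]
wrist_force: [3.5, 3.3, -4.5]
grip_width: 0.512
finger_force: 62.4
tcp [ 511.4 -171.9   46.6] yaw 87.04
lining plane slope x,y, z0: [ 2.400e-02 -1.000e-03 -8.452e+00] x end [ 6.4 40.7] rect ((23.555511474609375, -0.3597984313964844), (46.487213134765625, 35.14017868041992), 89.9286880493164)
ear x max 65.83430425773311 ear y [-14.11943793  14.19800745] z -13.05325887467434
leg a in tool [ 71.8  -0.4 -12.9] ((66.71810913085938, -0.5210857391357422), (35.15396499633789, 48.231807708740234), 0.008492521941661835)
[ 0.53193357 -0.74793997  0.01355554] [ 3.16415724  4.16132072 -5.0540945 ]
```

```bash

python3 -m pendant '[{"tx":0,"ty":0,"tz":1.5,"ax":0,"ay":0,"az":0,"hand":30},{"tx":0,"ty":0,"tz":1,"ax":0,"ay":0,"az":0,"hand":30},{"tx":0,"ty":0,"tz":0,"ax":0,"ay":0,"az":0,"hand":30}]'|grep -E 'pos|wrist|rot'
python3 -m pendant '[{"tx":0,"ty":0,"tz":1,"ax":0,"ay":0,"az":0,"hand":30},{"tx":0,"ty":0,"tz":0.6,"ax":0,"ay":0,"az":0,"hand":30},{"tx":0,"ty":0,"tz":0,"ax":0,"ay":0,"az":0,"hand":30}]'
python3 meas.py w11;python3 -c "
from bench import bot
s=bot.get_state();print(s['moment'],s['wrist_force'])"
```

```text
position: [0.511, -0.172, 0.0439]
tool_rot: [0.725, 0.689, -0.0, -0.0]
wrist_force: [2.3, 3.3, -6.2]
clock: 10.15
position: [0.511, -0.1722, 0.0425]
tool_rot: [0.725, 0.688, -0.0, -0.0]
wrist_force: [-0.2, 2.6, -2.2]
grip_width: 0.512
finger_force: 62.5
tcp [ 511.  -172.2   42.5] yaw 87.01
lining plane slope x,y, z0: [ 9.000e-03 -1.000e-03 -8.443e+00] x end [ 6.4 40.7] rect ((23.567428588867188, 3.150350570678711), (35.1082649230957, 53.65688705444336), 0.0035078360233455896)
ear x max 65.90693082504603 ear y [-14.26885508  14.1644132 ] z -17.165020120351475
leg a in tool [ 72.   -0.1 -17. ] ((66.90739440917969, -0.22334861755371094), (35.30825424194336, 48.243988037109375), 0.013124296441674232)
[ 0.60465937 -0.00571525 -0.00607722] [-0.49715319  3.40687219 -1.80321276]
```

```bash

python3 -m pendant '[{"tx":0,"ty":0,"tz":0.6,"ax":0,"ay":0,"az":0,"hand":30},{"tx":0,"ty":0,"tz":0,"ax":0,"ay":0,"az":0,"hand":30}]'|grep -E 'pos|wrist'
python3 -m pendant '[{"tx":0,"ty":0,"tz":0.6,"ax":0,"ay":0,"az":0,"hand":30},{"tx":0,"ty":0,"tz":0,"ax":0,"ay":0,"az":0,"hand":30}]'|grep -E 'pos|wrist'
python3 meas.py w12|grep slope;python3 -c "
from bench import bot
s=bot.get_state();print(s['moment'],s['wrist_force'])"
```

```text
position: [0.511, -0.1722, 0.0423]
wrist_force: [-1.8, 4.5, 2.2]
position: [0.5113, -0.1722, 0.0422]
wrist_force: [-4.1, 3.9, 14.5]
lining plane slope x,y, z0: [ 0.01  -0.    -8.501] x end [ 6.4 40.7] rect ((23.554241180419922, 3.0433826446533203), (53.480228424072266, 35.12511444091797), 89.89654541015625)
[8.48627051e-01 9.13060107e-01 4.66006190e-04] [-4.4995543   3.9559802  15.17421401]
```

The floor is felt at about 14 N with the pad level. Letting go and rising.

```bash

python3 -m pendant '[{"tx":0,"ty":0,"tz":-0.8,"ax":0,"ay":0,"az":0,"hand":30},{"tx":0,"ty":0,"tz":0,"ax":0,"ay":0,"az":0,"hand":52},{"tx":0,"ty":0,"tz":0,"ax":0,"ay":0,"az":0,"hand":60},{"tx":0,"ty":0,"tz":0,"ax":0,"ay":0,"az":0,"hand":64},{"tx":0,"ty":0,"tz":0,"ax":0,"ay":0,"az":0,"hand":64}]'
python3 -m pendant '[{"tx":0,"ty":0,"tz":-5,"ax":0,"ay":0,"az":0,"hand":64},{"tx":0,"ty":0,"tz":-15,"ax":0,"ay":0,"az":0,"hand":64},{"tx":0,"ty":0,"tz":-25,"ax":0,"ay":0,"az":0,"hand":64},{"tx":0,"ty":0,"tz":-25,"ax":0,"ay":0,"az":0,"hand":64},{"tx":-15,"ty":0,"tz":-25,"ax":0,"ay":0,"az":0,"hand":64}]'
python3 -m pendant '[{"tx":-30,"ty":0,"tz":-10,"ax":0,"ay":0,"az":0,"hand":64},{"tx":-30,"ty":0,"tz":0,"ax":0,"ay":0,"az":0,"hand":64},{"tx":-30,"ty":0,"tz":0,"ax":0,"ay":0,"az":0,"hand":64},{"tx":-20,"ty":0,"tz":0,"ax":0,"ay":0,"az":0,"hand":64},{"tx":0,"ty":0,"tz":0,"ax":0,"ay":0,"az":0,"hand":64}]'
python3 - <<'E'
from h import *
d=grab('wrist','w13');P=cloud(d);f=d['frame']
u=np.array([np.cos(np.radians(87)),np.sin(np.radians(87))]);n=np.array([u[1],-u[0]])
c=np.array([.511,-.173]);L=(P[...,:2]-c)@u*1000;X=(P[...,:2]-c)@n*1000;Z=P[...,2]*1000
for lo in range(-68,68,4):
    m=(L>lo)&(L<lo+4)&(abs(X)<6)
    if m.sum()>5:print(lo+2,np.round(np.median(Z[m]),1),m.sum(),end=' | ')
cv2.imwrite('pics/w13.png',f)
E
```

```text
clock: 11.0
position: [0.5112, -0.1723, 0.0422]
tool_rot: [0.725, 0.688, -0.0, 0.0]
wrist_force: [-0.2, 0.4, -0.5]
grip_width: 0.747
finger_force: 0.0
clock: 11.42
position: [0.5108, -0.1847, 0.1389]
tool_rot: [0.724, 0.69, 0.001, -0.001]
wrist_force: [0.4, 0.1, -1.0]
grip_width: 0.749
finger_force: 0.0
clock: 11.83
position: [0.5033, -0.3016, 0.1473]
tool_rot: [0.727, 0.687, -0.001, 0.001]
wrist_force: [-0.7, -0.2, -0.4]
grip_width: 0.752
finger_force: 0.0
-66 60.0 107 | -62 59.8 108 | -58 51.7 132 | -54 39.8 86 | -50 39.6 96 | -46 289.3 1112 | -42 49.7 123 | -38 50.5 107 | -34 50.4 109 | -30 50.5 124 | -26 50.6 112 | -22 50.4 123 | -18 50.5 124 | -14 50.5 122 | -10 50.5 120 | -6 50.4 127 | -2 50.1 81 | 2 49.4 149 |
```

View pics/w13.png

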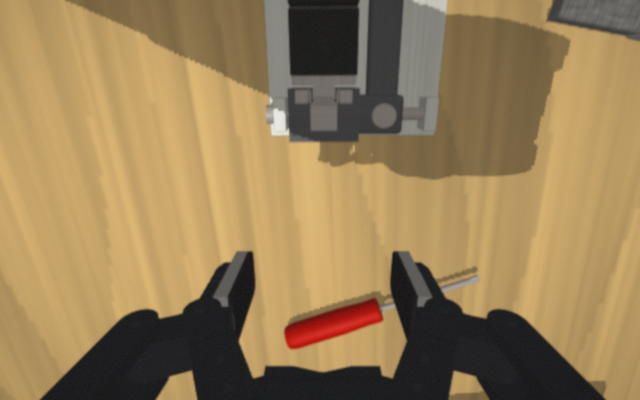

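The picture shows the pad seated between the legs, with ear b in its slot at (325,95). Ear b's top measures 39.7 mm (40 means home). The lining is level at 50.5 mm, so ear a is down too. The gripper is clear.

```bash
python3 -c "
from bench import bot
print(bot.job_done())"
```

```text
the job is handed in; nothing more can be done
None
```

The new brake pad is in the caliper bracket, lining up. Ear b was measured home and the lining is level, so ear a (not seen directly) should be home too. The final push onto the slot floors took about 15 N; the gripper was clear when I handed the job in, and no verdict came back.

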